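# Draw the lowest wide spacer bar from its gravity magazine

### The job

Two gravity-fed magazines on the electronics bench hold aluminium spacer bars. From the one with the wider bars, slide the lowest bar straight out of the slot so that the rest of its stack drops down inside, then lay that bar gently and flat in the open black kit tray and let go.

Things in the scene. Friction and masses are not known exactly. Their poses are not given: they have to be found in the camera images.
- wide_bar0_mid (a point): Centre (half-way up) of the lowest wide aluminium bar: 130 long (x), 32 wide (y), 12 thick, about 130 g, three dark dots on top. It starts level, underside 10 mm above the bench, x along the magazine's x; its -x end sticks 47 mm out of the magazine's front slot, with nothing beside or under that end. The bars in the other magazine are only 18 wide.
- wide_bar1_mid (a point): Centre (half-way up) of the next wide bar, same size, lying on the lowest one wholly inside the magazine; one more lies on top of it. They are loose and fall as the lowest is drawn out; when down, this centre is 16 mm above the bench.
- wide_magazine: Wide magazine: black open-topped holder fixed to the bench, 144 long (x), 46 wide (y), 52 high; small feet 16 wide beside it. Origin under its centre. Inner floor 10 mm high, inside 134 by 36. The front (outer face x = -72) has a slot 15.5 mm high that lets only the lowest bar out, to -x, with a few newtons; it is free after 83 mm. The slim magazine is alike but 32 wide; they swap places.
- tray_floor (a point): Centre of the inner floor of the kit tray: shallow open black plastic tray fixed to the bench, 180 long (x), 120 wide (y), 18 high outside, walls 4 thick, inner floor 172 by 112 and 4 mm above the bench. A bar fits only lengthwise, along x, either way round.

How it is judged:
By the outcome, as a careful person would: the job done as asked, in the order asked, and still so for the second after the job is handed in, with the robot touching nothing.
It also fails if it takes over 35 s, if anything falls off the work surface, if the arm or the gripper's body presses on something with over 40 N, if the wrist force passes 120 N, or if a joint passes its speed limit or range.

### The arm

A 6-joint arm with a two-finger parallel gripper is mounted at the origin on the work surface. World frame = base frame: x ahead of the robot, y to its left, z up, the work surface at z = 0. Lengths are in m, angles in rad, forces in N, time in s.
With the tool pointing down it reaches from about 0.325 to 0.9 m from the base axis. Payload 6.1 kg.
Tool frame: the origin (TCP) lies midway between the tips of the shut fingers; the grasp point (between the pads) lies 19 mm behind it; z points along the fingers, y is the line along which they close (so a half turn about z gives the same grasp; the last joint's range is limited). The gripper opens to 85 mm and grips with 20 to 120 N. Pads are 22 mm wide; open, the fingers measure 114 mm over their backs; the gripper's body (76 mm by 85 mm) begins 54 mm behind the grasp point. The pads swing forward as they close: fully open they stand 13 mm farther back than shut.
Start: joints at [-1.472, 0.22, 1.526, -0, 1.395, -0.126], TCP at [0.139, -0.609, 0.201] pointing down, gripper open.
Joint ranges: [-2.98, 2.98], [-0.91, 2.08], [0.09, 2.57], [-1.24, 4.39], [0.2, 2.65], [-2.68, 2.68]. Speed limits (rad/s): [2.57, 2.57, 3.01, 3.14, 3.14, 3.14].

### API

Orientations are given as [roll, pitch, yaw] about the fixed x, y, z axes, in that order (R = Rz(yaw) Ry(pitch) Rx(roll)).
In Python, from plant import movep, move_l, set_joints, gripper_to, hold, inverse_kinematics, observe, get_image, get_calibration, Unreachable, job_done gives the robot as it stands. Calls block until the motion is done:
- movep(position, orientation): joint-space move of the TCP to a pose.
- move_l(position, feed=0.15, rotation=None, max_force=None): straight line of the TCP; rotation=None keeps the orientation; feed is the mean speed in m/s. With max_force (N) it stops when the force on the tool has changed by that much, and returns True; else False.
- set_joints(angles): joint-space move.
- gripper_to(opening, f_grip=None): finger opening in m; f_grip is the grip in N (None keeps the last); returns when the fingers have stopped.
- hold(seconds).
- inverse_kinematics(position, orientation): joint angles nearest the present ones, or None.
- observe(): the state.
- get_image(name): name is "scene" or "top"; returns (picture, depth): 384x512x3 uint8, red, green, blue; 384x512 float32, m along the optical axis (not along the pixel's ray), 0 where there is no reading.
- get_calibration(name): a dict with "intrinsics" (3x3 intrinsics, pixels), "world_from_camera" (4x4, takes a point from camera to world coordinates). Camera axes: x right, y down, z forward; pixel columns grow to the right and rows downward; lengths in m; the calibration is good to about 2 mm. A picture is of the moment at which its call begins. get_calibration takes no time and is no camera call.
A pose or a line that the arm cannot do raises Unreachable and nothing moves.
- job_done(): hands the job in; it is judged then, once.
The state is a dict: "time_s": time; "q": joint angles; "joint_velocities": joint speeds; "joint_torque": joint torques, N m; "eef_pos": TCP position; "tcp_rot": TCP orientation; "ft_force": force on the tool from outside, world axes, zero at the start; "torque": the same for the moment, N m; "opening": finger opening in m; "grasp_force": force on a finger pad.
Only numpy, scipy, OpenCV 4.12 (cv2) and the standard library are available. Lean on these libraries where they do the work, as an engineer would, in place of code of your own. Each camera call takes 0.05 s, during which the arm holds its last target. There are 200 camera calls.

## Working session

There is one attempt and no reset: what is moved stays moved. The work goes in short steps, each a Python script; the robot and the scene stay as the last script left them, time stands still between calls to the robot, and variables do not carry over. Pictures are saved under pics/ and viewed, at most 10 in all, crops included, and the job is handed in when it is done.

```bash
mkdir -p pics; ls
cat > h.py <<'E'
import numpy as np, cv2
from plant import *
def cal(n):
    c=get_calibration(n); return np.array(c["intrinsics"]),np.array(c["world_from_camera"])
def cloud(n,d):
    K,T=cal(n); v,u=np.mgrid[:384,:512]
    P=np.stack([(u-K[0,2])/K[0,0]*d,(v-K[1,2])/K[1,1]*d,d],-1)
    return P@T[:3,:3].T+T[:3,3]
def ray(n,u,v,z):
    K,T=cal(n); r=T[:3,:3]@np.array([(u-K[0,2])/K[0,0],(v-K[1,2])/K[1,1],1]); o=T[:3,3]
    return o+r*(z-o[2])/r[2]
E
python3 - <<'E'
from h import *
for n in("scene","top"):
    p,d=get_image(n); np.savez(f"{n}.npz",p=p,d=d)
    cv2.imwrite(f"pics/{n}.png",cv2.resize(p[:,:,::-1],(800,600)))
    print(n,cal(n)[0][0,0],cal(n)[1].round(3).tolist())
print(observe())
E
```

```text
pics
scene 362.7679907728687 [[-0.873, 0.301, -0.383, 0.879], [0.487, 0.548, -0.68, 0.5], [0.006, -0.781, -0.625, 0.58], [0.0, 0.0, 0.0, 1.0]]
top 427.1018226894783 [[0.015, -0.997, 0.074, 0.521], [-1.0, -0.015, 0.007, -0.048], [-0.005, -0.074, -0.997, 0.934], [0.0, 0.0, 0.0, 1.0]]
{'time_s': 0.1, 'q': array([-1.47210001e+00,  2.21203428e-01,  1.52749509e+00, -1.29126147e-05,
        1.39471151e+00, -1.26114347e-01]), 'joint_velocities': array([ 0.00131349, -0.00201028, -0.00118671, -0.00010396,  0.00049168,
       -0.00062973]), 'joint_torque': array([ 1.39716198e-03, -4.98236811e+01, -3.90549016e+01, -1.29454961e-04,
        5.61237830e-03,  1.50507566e-05]), 'eef_pos': array([ 0.13924897, -0.60866925,  0.20037475]), 'tcp_rot': array([-3.13978812e+00, -2.15981773e-04,  2.24812745e-01]), 'ft_force': array([-0.05230396, -0.69657944,  0.08938315]), 'torque': array([-0.01308581,  0.01872044, -0.0133526 ]), 'grasp_force': 0.0, 'opening': 0.08507341838440083}
```

View pics/top.png

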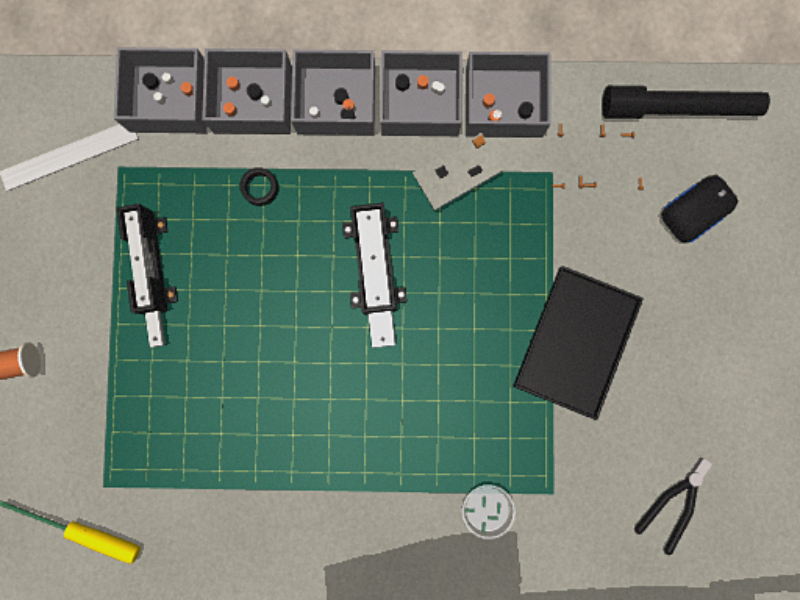

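View pics/scene.png

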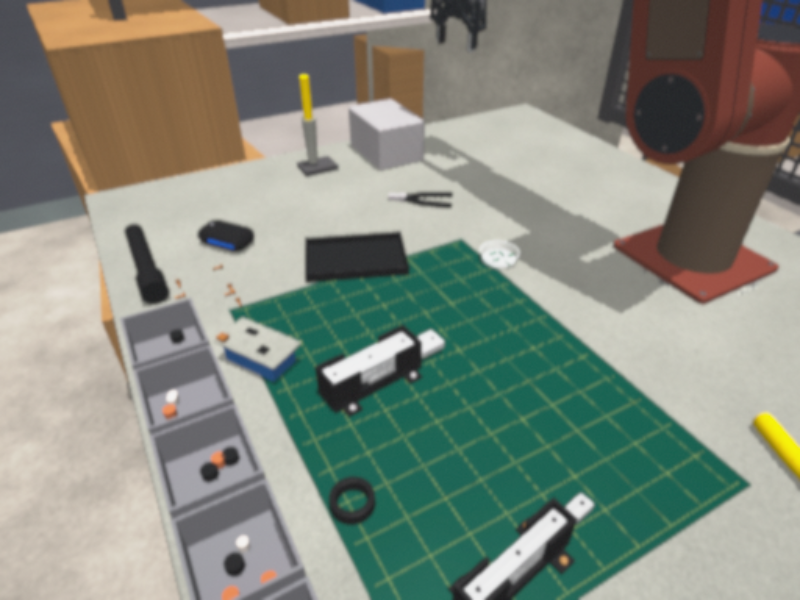

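The wide magazine is the middle one (top view, 800x600: stack at about (373,260), lowest bar's free end at (382,330), towards the robot). The tray is the tilted black rectangle at about (578,342).

```bash
cat > m.py <<'E'
from h import *
def comp(mask,u,v):
    n,l,s,_=cv2.connectedComponentsWithStats(mask.astype(np.uint8)); return l==l[v,u],s[l[v,u]]
def rect(m,z,n="top"):
    c,_=cv2.findContours(m.astype(np.uint8),cv2.RETR_EXTERNAL,cv2.CHAIN_APPROX_NONE)
    c=max(c,key=cv2.contourArea)[:,0]
    P=np.array([ray(n,u,v,z)[:2] for u,v in c])
    (cx,cy),wh,a=cv2.minAreaRect((P*1000).astype(np.float32)); b=cv2.boxPoints(((cx,cy),wh,a))
    e=[b[1]-b[0],b[2]-b[1]]; e=max(e,key=np.linalg.norm); e=e if e[0]>0 else -e
    return np.array([cx,cy])/1000,sorted(wh),np.arctan2(e[1],e[0])
E
python3 - <<'E'
from m import *
D=np.load("top.npz");p,d=D["p"],D["d"]
hsv=cv2.cvtColor(p,cv2.COLOR_RGB2HSV); W=(hsv[...,2]>150)&(hsv[...,1]<50); B=hsv[...,2]<60
X=cloud("top",d)
for nm,M,u,v,z in(("stack",W,240,160,.046),("end",W,244,208,.022),("slimend",W,98,208,.022),("tray",B,370,219,.018)):
    m,s=comp(M,u,v); print(nm,s,*rect(m,z),"z",np.median(X[m],0).round(4))
E
```

```text
stack [228 134  22  63 891] [ 0.65204333 -0.00710546] [31.004045486450195, 129.52149963378906] 0.12891789 z [ 0.6508 -0.0072  0.0465]
end [236 199  17  23 312] [ 0.55778442 -0.0193742 ] [30.925006866455078, 46.247806549072266] 0.12630214 z [ 0.558  -0.0197  0.0227]
slimend [ 93 199  11  23 165] [0.55320233 0.29292276] [16.621017456054688, 46.272186279296875] 0.18452197 z [0.5534 0.2931 0.0228]
tray [ 328  171   84   98 4342] [ 0.54342407 -0.28867297] [122.67964172363281, 179.82211303710938] -0.3706899 z [ 0.5482 -0.2965  0.0049]
```

Run:
```python
from h import *
psi=.128; ax=np.array([np.cos(psi),np.sin(psi)])
g=np.array([.5578,-.0194])-.0025*ax; o=[np.pi,0,psi]
gripper_to(.06,60); movep([*g,.10],o)
print(move_l([*g,.009],feed=.08,max_force=12)); s=observe(); print(s["eef_pos"],s["time_s"])
gripper_to(.02,60); s=observe(); print(s["opening"],s["grasp_force"],s["ft_force"].round(1),s["time_s"])
p,d=get_image("scene"); cv2.imwrite("pics/g.png",cv2.resize(p[160:320,140:340,::-1],(800,640))[:600])
```

```text
False
[ 0.55595916 -0.01982901  0.00968035] 4.3417
0.020262809826320095 0.0 [-0.5  0.2 -0.4] 4.8083
```

View pics/g.png

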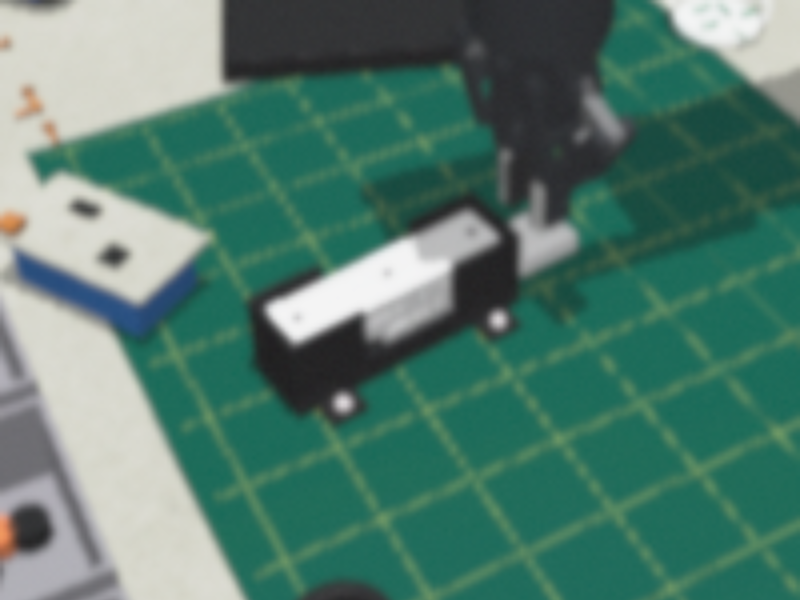

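The crop shows that the fingers closed just above the bar (tips near (540,215), bar end at (550,245)), so the pads sit farther back than I assumed. I'll reopen and go lower, guarded, to find the tip height.

Run:
```python
from h import *
s=observe(); x,y,z=s["eef_pos"]; gripper_to(.05)
print(move_l([x,y,-.006],feed=.02,max_force=5)); s=observe(); print(s["eef_pos"],s["ft_force"].round(1),s["time_s"])
p,d=get_image("scene"); cv2.imwrite("pics/g2.png",cv2.resize(p[180:260,210:310,::-1],(750,600),interpolation=cv2.INTER_CUBIC))
```

```text
False
[ 0.55544202 -0.01971237 -0.00593651] [0.1 0.2 0.5] 6.1583
```

View pics/g2.png

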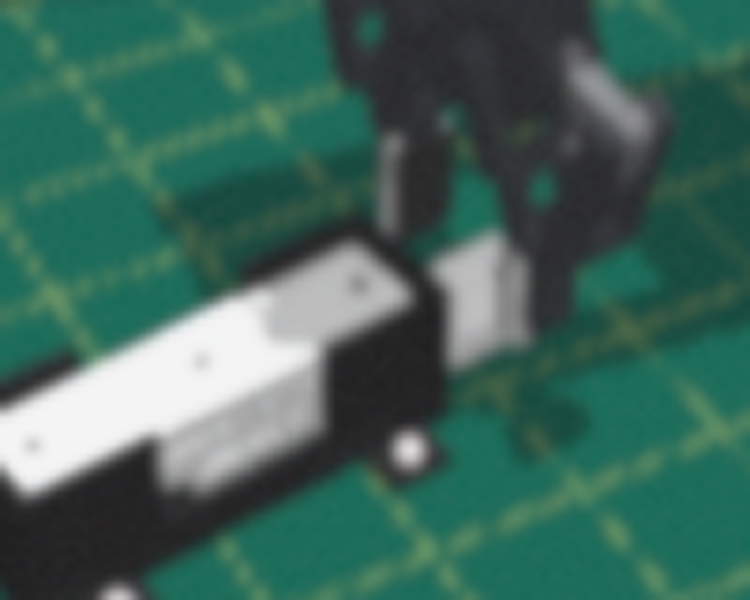

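The fingers now straddle the bar end (near finger at (545,290), far at (420,200)). Closing.

Run:
```python
from h import *
gripper_to(.02,70); s=observe(); print(s["opening"],s["grasp_force"],s["eef_pos"],s["ft_force"].round(1),s["time_s"])
p,d=get_image("scene"); cv2.imwrite("pics/g3.png",cv2.resize(p[180:260,210:310,::-1],(750,600),interpolation=cv2.INTER_CUBIC))
```

```text
0.02018443185382209 0.0 [ 0.55535601 -0.01973096 -0.00596252] [-0.2  0.3  0.1] 6.6083
```

View pics/g3.png

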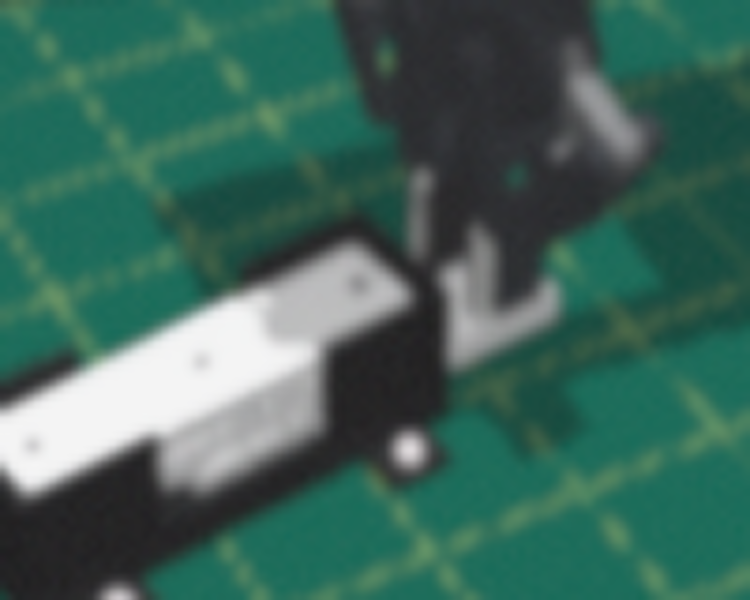

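The fingers closed above the bar again (near tip at (490,310), on the bar's top face). I'll measure tip height from depth.

Run:
```python
from h import *
for n in("scene","top"):
    p,d=get_image(n); X=cloud(n,d); V=p.max(2)
    R=(abs(X[...,0]-.555)<.045)&(abs(X[...,1]+.02)<.03)&(X[...,2]>.012)&(X[...,2]<.12)
    if n=="scene":
        for v in range(200,232,2): print(v,[(int(1000*X[v,u,2]),int(V[v,u])) for u in range(262,290,3)])
        print(X[221,275],X[214,275],X[218,281])
        print(X[222:232,270:285].reshape(-1,3).mean(0))
        E=X
```

```text
200 [(0, 71), (71, 50), (67, 53), (92, 50), (98, 51), (93, 52), (91, 53), (112, 80), (119, 72), (122, 77)]
202 [(0, 80), (67, 77), (64, 55), (61, 48), (92, 49), (88, 57), (75, 58), (80, 55), (115, 52), (119, 60)]
204 [(-1, 86), (59, 108), (61, 59), (56, 45), (88, 48), (84, 61), (72, 57), (101, 49), (107, 48), (115, 50)]
206 [(-1, 77), (55, 97), (55, 48), (49, 44), (78, 48), (79, 51), (76, 50), (96, 48), (103, 49), (102, 47)]
208 [(0, 76), (47, 102), (49, 46), (45, 44), (71, 50), (75, 53), (84, 49), (93, 46), (98, 47), (79, 59)]
210 [(-1, 71), (44, 107), (42, 48), (37, 49), (68, 78), (67, 50), (79, 49), (86, 49), (74, 64), (71, 93)]
212 [(51, 53), (35, 104), (37, 48), (32, 55), (57, 117), (60, 53), (74, 51), (79, 81), (0, 103), (0, 107)]
214 [(50, 47), (29, 75), (30, 53), (27, 94), (52, 130), (55, 56), (68, 51), (0, 107), (-1, 121), (0, 110)]
216 [(44, 108), (52, 44), (23, 89), (21, 154), (46, 130), (50, 54), (44, 55), (0, 111), (-1, 121), (0, 110)]
218 [(44, 174), (47, 63), (52, 76), (22, 163), (40, 128), (43, 55), (35, 66), (22, 145), (0, 111), (0, 112)]
220 [(45, 159), (50, 63), (48, 51), (21, 159), (34, 132), (37, 75), (32, 121), (18, 149), (0, 105), (-1, 99)]
222 [(50, 73), (47, 38), (42, 50), (19, 171), (29, 152), (28, 138), (17, 151), (10, 121), (-2, 83), (0, 78)]
224 [(47, 39), (42, 37), (39, 51), (20, 173), (19, 162), (14, 146), (8, 113), (0, 82), (-1, 78), (0, 81)]
226 [(41, 36), (36, 36), (31, 50), (16, 158), (14, 138), (0, 99), (-2, 78), (-1, 80), (0, 84), (-1, 85)]
228 [(33, 35), (28, 35), (24, 48), (9, 123), (0, 89), (0, 81), (0, 79), (0, 89), (0, 80), (-1, 84)]
230 [(29, 38), (24, 36), (19, 39), (-1, 79), (579, 87), (-1, 91), (-2, 80), (-2, 79), (-2, 92), (0, 105)]
[ 0.55955039 -0.00447216  0.02763287] [ 0.5621968  -0.00141066  0.05207524] [0.54803172 0.00171309 0.03656286]
[ 0.55493538 -0.00215838  0.01057063]
```

Depth puts the fingertips at z≈0.026 while the reported TCP is at −0.006, so the fingers are about 30 mm higher than reported. x and y agree. I'll open, go 16 mm lower under the force guard, and close.

Run:
```python
from h import *
x,y,z=observe()["eef_pos"]; gripper_to(.045)
print(move_l([x,y,-.022],feed=.03,max_force=5)); s=observe(); print(s["eef_pos"],s["ft_force"].round(1))
gripper_to(.02,70); s=observe(); print(s["opening"],s["grasp_force"],s["eef_pos"],s["ft_force"].round(1),s["time_s"])
p,d=get_image("scene"); cv2.imwrite("pics/g4.png",cv2.resize(p[180:260,210:310,::-1],(750,600),interpolation=cv2.INTER_CUBIC))
X=cloud("scene",d)
for v in range(214,234,2): print(v,[(int(1000*X[v,u,2]),int(p[v,u].max())) for u in range(268,292,2)])
```

```text
False
[ 0.55532491 -0.01973966 -0.02210763] [ 0.5 -0.3  0.4]
0.030007881826649655 69.5501697063446 [ 0.55563125 -0.01992183 -0.02143346] [-1.5 -0.9  3.9] 8.075
214 [(25, 92), (21, 139), (20, 162), (55, 103), (60, 53), (59, 51), (63, 50), (74, 47), (77, 48), (83, 49), (77, 50), (65, 54)]
216 [(20, 133), (20, 181), (21, 178), (52, 118), (55, 63), (579, 52), (65, 49), (67, 48), (72, 50), (62, 54), (60, 66), (57, 86)]
218 [(52, 81), (20, 162), (21, 174), (42, 130), (48, 97), (47, 52), (60, 54), (63, 52), (66, 68), (57, 85), (0, 102), (0, 110)]
220 [(49, 52), (21, 146), (20, 173), (35, 135), (37, 112), (41, 54), (37, 50), (56, 64), (16, 110), (-1, 105), (0, 101), (-1, 107)]
222 [(41, 51), (21, 146), (20, 174), (30, 136), (31, 114), (36, 57), (32, 50), (30, 66), (12, 98), (0, 87), (0, 81), (-1, 83)]
224 [(37, 49), (21, 148), (20, 171), (24, 136), (25, 109), (29, 56), (26, 53), (24, 58), (0, 74), (0, 77), (-2, 81), (0, 84)]
226 [(31, 53), (20, 148), (18, 154), (17, 134), (19, 108), (23, 61), (20, 63), (14, 70), (0, 78), (0, 85), (0, 90), (0, 85)]
228 [(24, 50), (15, 127), (11, 124), (13, 118), (12, 122), (15, 85), (0, 78), (0, 89), (0, 84), (0, 82), (1, 81), (0, 82)]
230 [(18, 42), (-1, 83), (-1, 86), (0, 90), (-2, 100), (0, 92), (-3, 81), (0, 82), (0, 79), (0, 89), (0, 93), (0, 102)]
232 [(13, 41), (0, 74), (0, 89), (-1, 89), (0, 96), (-1, 84), (579, 76), (-1, 76), (0, 77), (0, 95), (0, 106), (0, 109)]
```

View pics/g4.png

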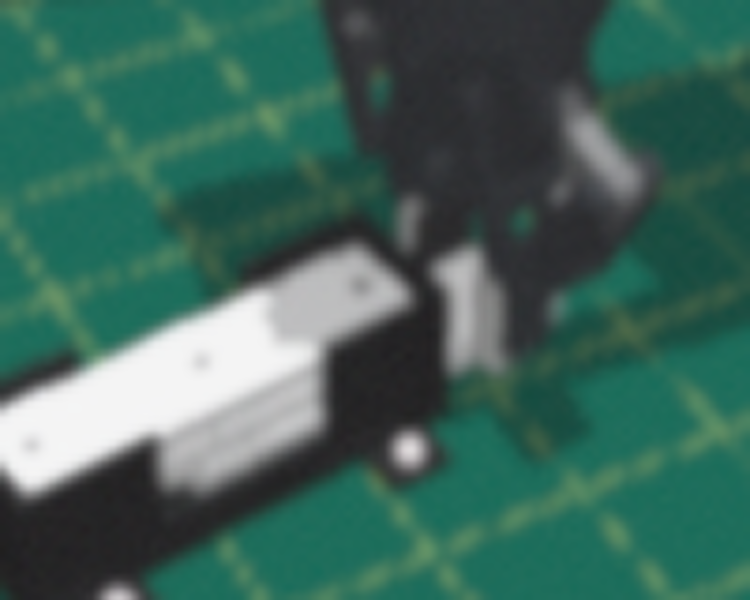

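The bar is now gripped (opening 30 mm, 70 N), with the finger tips about level with its underside. Drawing it straight out.

Run:
```python
from m import *
psi=.128; ax=np.array([np.cos(psi),np.sin(psi),0])
e=observe()["eef_pos"]
print(move_l(e-.100*ax,feed=.06,max_force=25)); s=observe(); print(s["eef_pos"],s["opening"],s["grasp_force"],s["ft_force"].round(1),s["time_s"])
hold(.2)
e=s["eef_pos"]; print(move_l(e+[0,0,.08],feed=.12)); s=observe(); print(s["eef_pos"],s["opening"],s["ft_force"].round(1),s["time_s"])
p,d=get_image("scene"); cv2.imwrite("pics/o.png",cv2.resize(p[120:320,150:400,::-1],(750,600)))
p,d=get_image("top"); np.savez("top2.npz",p=p,d=d); X=cloud("top",d)
c=np.array([.652,-.0071])
for t in(-.1,-.085,-.055,-.03,0,.03,.055):
    q=c+t*ax[:2]; k=np.hypot(X[...,0]-q[0],X[...,1]-q[1])<.006; print(t,np.median(X[k],0).round(4))
```

```text
False
[ 0.45678677 -0.03272007 -0.02134496] 0.03012725754676724 69.23374772071838 [-0.4  0.  -1.4] 9.9333
False
[ 0.45617749 -0.0325658   0.05802052] 0.029927136954128145 [ 0.5 -0.1 -1.5] 10.95
-0.1 [ 0.5528 -0.0186  0.1014]
-0.085 [ 0.5699 -0.0184  0.0022]
-0.055 [ 0.5976 -0.0144  0.0349]
-0.03 [ 0.6221 -0.0108  0.0346]
0 [ 0.652  -0.0071  0.0345]
0.03 [ 0.6819 -0.0034  0.0345]
0.055 [ 7.067e-01 -6.000e-04  3.430e-02]
```

View pics/o.png

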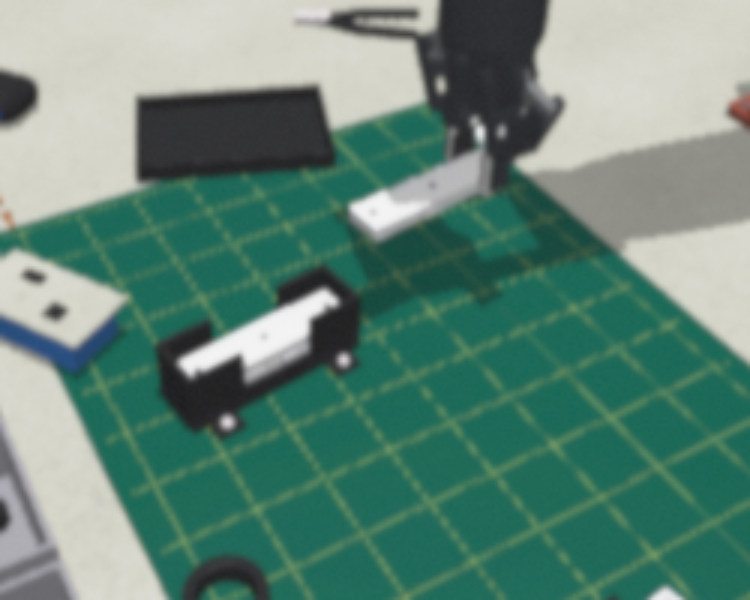

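The bar is out and level in the gripper (in the crop, from (365,225) to (485,165)). The stack has dropped level, top at 34.5 mm as expected. Next is the tray.

Run:
```python
from m import *
yw=-.371; g=np.array([.545,-.292])-.044*np.array([np.cos(yw),np.sin(yw)]); o=[np.pi,0,yw]
movep([*g,.06],o); s=observe(); print(s["eef_pos"],s["tcp_rot"],s["opening"],s["ft_force"].round(1),s["time_s"])
move_l([*g,-.010],feed=.06); hold(.2)
print(move_l([*g,-.031],feed=.015,max_force=4)); s=observe(); print(s["eef_pos"],s["ft_force"].round(1),s["time_s"])
p,d=get_image("top"); X=cloud("top",d)
for t in(.02,.04,.06):
    q=g+(.044+t)*np.array([np.cos(yw),np.sin(yw)]); k=np.hypot(X[...,0]-q[0],X[...,1]-q[1])<.006; print(t,np.median(X[k],0).round(4))
p,d=get_image("scene"); cv2.imwrite("pics/t.png",cv2.resize(p[100:220,170:320,::-1],(750,600)))
```

```text
[ 0.5035053  -0.27458245  0.05927542] [-3.14046910e+00  1.78041472e-03 -3.69946500e-01] 0.03016497016631945 [ 0.3 -0.1 -0.6] 12.025
True
[ 0.50394425 -0.275991   -0.02611351] [-0.4  1.3  4.2] 14.55
0.02 [ 0.5644 -0.2994  0.0173]
0.04 [ 0.5819 -0.3067  0.0172]
0.06 [ 0.6002 -0.3135  0.0174]
```

View pics/t.png

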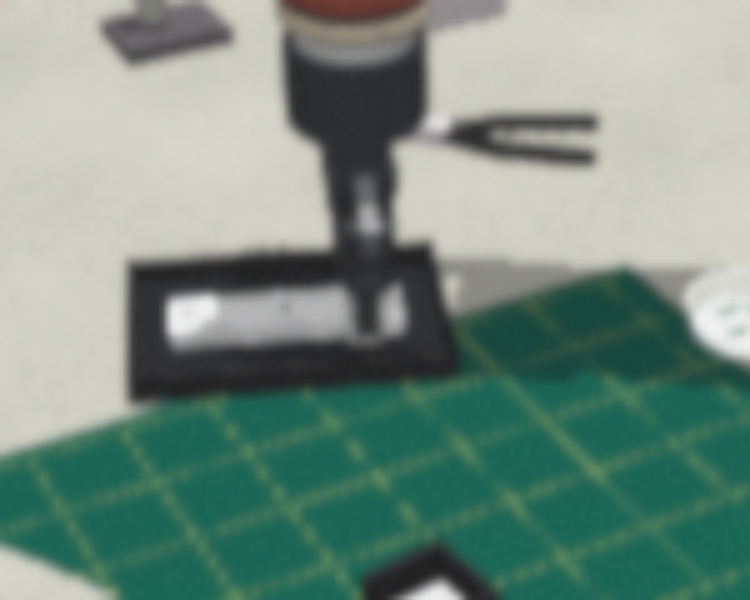

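The bar lies centred and lengthwise in the tray (from (165,315) to (405,310)), level and touching the floor. Releasing.

Run:
```python
from m import *
gripper_to(.05,20); hold(.3); x,y,z=observe()["eef_pos"]
move_l([x,y,z+.04],feed=.04); move_l([x,y,.15],feed=.15); movep([.30,-.45,.2],[np.pi,0,-.37])
s=observe(); print(s["eef_pos"],s["opening"],s["ft_force"].round(1),s["time_s"])
p,d=get_image("top"); cv2.imwrite("pics/f.png",p[100:300,200:450,::-1]); X=cloud("top",d)
hsv=cv2.cvtColor(p,cv2.COLOR_RGB2HSV); W=(hsv[...,2]>130)&(hsv[...,1]<60)
K,T=cal("top"); c=np.linalg.inv(T)@[.545,-.292,.016,1]; u,v,w=K@c[:3]; m,st=comp(W,int(u/w)+4,int(v/w)); print(st,*rect(m,.016))
c,_,a=rect(m,.016); A=np.c_[X[m][:,:2]-c,np.ones(m.sum())]; print(np.linalg.lstsq(A,X[m][:,2],rcond=None)[0])
```

```text
[ 0.30061954 -0.44923162  0.1993502 ] 0.04978987286134489 [-0.7 -0.4  0.1] 18.55
[353 189  35  61 877] [ 0.54425854 -0.29091208] [31.272071838378906, 129.30902099609375] -0.3814583
[0.94735237 2.58751481 0.01711494]
```

View pics/f.png

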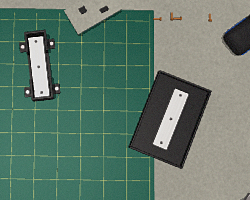

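The final view shows the bar centred in the tray (about (170,118)) and the magazine still in place with its stack down (about (40,68)). The tilt fit was spoiled by depth outliers, so I'll check flatness with medians before handing in.

Run:
```python
from h import *
p,d=get_image("top"); X=cloud("top",d); a=-.38; r=[]
for t in(-.055,-.02,.02,.055):
    q=np.array([.5443,-.2909])+t*np.array([np.cos(a),np.sin(a)]); k=np.hypot(X[...,0]-q[0],X[...,1]-q[1])<.007; r.append(np.median(X[k][:,2]))
print(r)
if np.ptp(r)<.002: print(job_done())
```

```text
[np.float64(0.016649770887330384), np.float64(0.016353607596910846), np.float64(0.016906206302500282), np.float64(0.016744467128418594)]
the job is handed in; nothing more can be done
None
```

The lowest wide bar was drawn straight out, its stack dropped level inside the magazine, and the bar now lies flat and released in the kit tray; the job was handed in at about 19 s.

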